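Centre-punch the hidden drill spot through the jig's guide slot

TASK

Take the red-handled spring punch out of its stand and use it to mark the blank inside the blue drilling jig: hold it upright, slide its tip lightly along the jig's guide slot until you feel it drop into the hidden cross groove, then press straight down there until the spring snaps, and stop pressing. Do not let it snap anywhere else, do not ram it after the snap, and leave the other things on the bench where they are. Finally put the punch back upright in its stand, flange resting on the tube, and let go.

Things in the scene. Friction and masses are not known exactly. Their poses are not given: they have to be found in the camera images.
- punch: Loose spring punch, about 0.22 kg, upright in the stand. Origin at the tip with the ram out; z up along the punch. Above the origin: ram (5 mm rod, round end) 0-28 mm, steel barrel 20 mm dia. 28-55, brass flange 34 mm dia. 55-61, square red grip 18 x 18 mm (faces across its x and y) 61-111, then a 3 mm cap (look only). Fingertips on the grip may rest on the flange to push.
- punch_ram: Ram of the punch. Origin at its tip, z up; its z in the punch's frame is how far it is pushed in. Force: 2.5 N to start, 5 N at 7 mm, then steeply to a peak of 11 to 14 N near 9 mm; there it snaps: the force falls to 7 N at 11 mm, hard stop at 12.5 mm (never above 40 N). Fired means in by more than 11.2 mm. It springs out again on lifting.
- stand: Fixed stand: black 90 x 90 x 6 mm foot and an upright square aluminium tube, 50 mm outside, 27 mm square bore, its rim 66 mm above the bench. Origin on the bench under the tube's axis. With the punch in it the flange's underside rests on the rim, so the tip hangs 11 mm above the bench.
- jig: Fixed blue drilling jig, 166 mm (its x) x 76 mm (its y) x 18 mm high; origin on the bench under its centre, z up. Through its 4 mm cover plate (14 to 18 mm high) runs a slot along x, 68 mm long, 10 mm wide, centred. Small screw heads stand 3 mm proud of the cover (look only).
- slot_mid (a point): Middle of the slot on its floor: the flat top of the black blank under the cover, 14 mm above the bench; axes as the jig. One groove 9 mm wide and 7 mm deep crosses the blank at right angles to the slot, its centre anywhere within 20 mm of this point along the slot: find it by feel. Where it crosses the slot is the drill spot.
- meter: Bystander: loose orange and black multimeter, 88 x 180 x 38 mm with a dial to 49 mm, origin under its centre.
- turntable: Bystander: loose aluminium turntable, 110 mm in diameter, with a glass prism block on top, 70 mm high in all, origin under its centre.
- holder: Bystander: loose black lamp holder, 70 x 70 mm foot, 78 mm high in all, origin under its centre.
- cells: Bystander: loose black battery tray, 36 x 64 x 18 mm, origin under its centre.
Things that resemble listed ones, but are neither listed nor needed, are in the scene too. Leave any brown or green look-alike of the stand alone.

How it is judged:
On the way:
1. the punch is fired (ram in by more than 11.2 mm) with its tip in the hidden groove under the slot and the punch within about 9 degrees of upright (z of punch_ram in the frame of jig below 0.0105 m and x of punch_ram in the frame of jig between -0.035 and 0.035 m and y of punch_ram in the frame of jig between -0.006 and 0.006 m and z of punch_ram in the frame of punch above 0.0112 m and angle between punch's own z axis and vertical below 0.16 rad), for 0.05 s.
At the end, for the whole second after the job is handed in: The punch stands in its stand: within 8 mm of the tube's axis, upright within 4.5 degrees, tip 8 to 15 mm above the bench (flange on the rim), ram out, at rest and released (horizontal distance between punch and stand below 0.008 m and z of punch in the frame of stand between 0.008 and 0.015 m and angle between punch's own z axis and vertical below 0.08 rad and linear speed of punch below 0.02 m/s and z of punch_ram in the frame of punch below 0.003 m and contact force between punch and the fingers below 0.1 N); the robot touches nothing.
It fails at once if the punch snaps (ram in by more than 10 mm) anywhere but in the groove under the slot (z of punch_ram in the frame of punch above 0.01 m and not (z of punch_ram in the frame of jig below 0.0105 m and x of punch_ram in the frame of jig between -0.035 and 0.035 m and y of punch_ram in the frame of jig between -0.006 and 0.006 m)).
It fails at once if the ram is rammed (all forces on it, its own inner catch of about 15 N included, above 60 N) (contact force between punch_ram and anything else above 60 N).
It fails at once if a bystander is moved by more than 20 mm (distance of any of meter, turntable, holder, cells from where it was at the start of the episode above 0.02 m).
It also fails if it takes over 72 s, if anything falls off the work surface, if the arm or the gripper's body presses on something with over 40 N, if the wrist force passes 120 N, or if a joint passes its speed limit or range.

ROBOT

A 6-joint arm with a two-finger parallel gripper is mounted at the origin on the work surface. World frame = base frame: x ahead of the robot, y to its left, z up, the work surface at z = 0. Lengths are in m, angles in rad, forces in N, time in s.
With the tool pointing down it reaches from about 0.275 to 0.975 m from the base axis. Payload 8.4 kg.
Tool frame: the origin (TCP) lies on the centre line of the jaws, within the pads' length; the fingertips stand 17 mm ahead of it and the grasp point (between the pads) lies 2 mm behind it (robot.tips_ahead is the x of the fingertips in the tool frame, in m); x points along the fingers, y is the direction in which the jaws open and shut, and the axes are right-handed (so a half turn about x gives the same grasp; the last joint's range is limited). The gripper opens to 92 mm and grips with 3 to 60 N. Pads are 20 mm wide; open, the fingers measure 128 mm over their backs; the gripper's body (75 mm by 189 mm) begins 69 mm behind the grasp point.
Start: joints at [1.34, 0.353, 1.633, -0, 1.155, -0.002], TCP at [0.142, 0.609, 0.201] pointing down, gripper open.
Joint ranges: [-2.63, 2.63], [-0.92, 2.1], [0.06, 2.66], [-1.3, 4.44], [0, 2.69], [-3.02, 3.02]. Speed limits (rad/s): [2.22, 2.22, 2.79, 3.14, 3.14, 3.14].

INTERFACE

Orientations are given as a unit quaternion [x, y, z, w].
In Python, from cell import robot gives the robot as it stands.
- The arm moves only by the tool move_arm, never from a script. Its argument "rows" is a list of rows, each a list of 7 numbers: the turn, a rotation vector about the tool's x, y, z in degrees, then the shift along the tool's x, y, z in mm, then the finger opening in mm, from 0 to 91.9. A call has 1 to 12 rows; each row is the pose to reach, as a shift and turn from the pose commanded when the call began, along the tool's axes at that moment; what a row does not reach only later rows make up. A row lasts 1/8 s, in which the tool goes at most 62.5 mm and 10.7 degrees, less where a joint would pass 70% of its speed; a pose out of reach is approached as far as the arm can. A call with a gripper value outside its range is refused whole. The fingers move at their own pace and stop on an object; the grip force is fixed at half the most. Time passes only in rows, so rows that repeat a pose let the fingers close. It gives the time, the measured TCP pose, the force and the opening at its end, in the units of the state.
- robot.sense(): the state, without advancing time (a new reading comes with each control period).
- robot.get_image(name): name is "scene" or "top" or "wrist"; returns a dict with "frame" (420x560x3 uint8, red, green, blue), "intrinsics" (3x3 intrinsics, pixels), "k1" (the pictures are not rectified: a ray, as slopes to the right and down, at radius r is drawn at 1 + k1 r^2 times it, then the intrinsics apply), "R" (3x3) and "t" (3): a world point X has camera coordinates R X + t; the wrist camera has in their place "mount" (4x4, takes a point from camera to tool coordinates, whose origin is the TCP and whose axes are the tool frame's). Camera axes: x right, y down, z forward; pixel columns grow to the right and rows downward; lengths in m; the calibration is good to about 2 mm. A picture is of the moment at which its call begins: read the wrist's pose just before it. There is no depth.
- robot.finish_job(): hands the job in, once; it reports no verdict.
Trained networks look in the newest picture that a camera, given by its name, has taken for a name from the list of things; names that differ only in an ending like _2 or _b are one class to them, and where a whole thing is asked for, a point or a joint stands for the part that bears it (a point fixed in the world has none). Each returns a list of dicts, best first, with "conf" (0 to 1); they miss things now and then, are a little off and sometimes report something else, mostly with a low value. They report only what shows in the picture. A call takes as long as a camera call. They do not tell look-alikes from the thing itself.
- robot.outline_of(camera, label): "mask" (420x560 bool, what is visible of it) and "extent" ([left, top, right, bottom] in pixels, round what is visible of it).
The state is a dict: "clock": time; "joints": joint angles; "qvel": joint speeds; "tau": joint torques, N m; "position": TCP position; "ee_rot": TCP orientation; "force": force on the tool from outside, world axes, zero at the start; "moment": the same for the moment, N m; "opening": opening from 0.0 (shut) to 1.0 (fully open).
Only numpy, scipy, OpenCV 4.12 (cv2) and the standard library are available. Lean on these libraries where they do the work, as an engineer would, in place of code of your own. Each camera call takes 0.05 s, during which the arm holds its last target.

## Working session

There is one attempt and no reset: what is moved stays moved. The work goes in short steps, Python scripts to look and compute and a tool call to move; the robot and the scene stay as the last step left them, time stands still between calls to the robot, and variables do not carry over. Pictures are saved under pics/ and viewed, and the job is handed in when it is done.

Besides the shell and the picture viewer there is one more tool, called in YAML: its name, and indented under it one key for each argument. move_arm: Moves the arm, as the interface text tells. Its arguments: {"type":"object","properties":{"rows":{"type":"array","items":{"type":"array","items":{"type":"number"}}}},"required":["rows"]}

```bash
ls; mkdir -p pics
python3 - <<'E'
from cell import robot
import cv2
for n in ["scene","top","wrist"]:
    d=robot.get_image(n); cv2.imwrite(f"pics/{n}0.png",d["frame"][:,:,::-1])
    print(n,d["k1"],d["intrinsics"],d.get("R"),d.get("t"),d.get("mount"))
s=robot.sense(); print(s); print(robot.tips_ahead)
E
```

```text
pics
scene 0.01563435883100637 [[488.55506308   0.         281.10623277]
 [  0.         488.55506308 204.9098905 ]
 [  0.           0.           1.        ]] [[ 0.77431059  0.63275785  0.00778557]
 [ 0.35160847 -0.41997158 -0.83665725]
 [-0.52613172  0.65057004 -0.54767146]] [-0.48184418 -0.15973263  1.31495584] None
top 0.018520981796466607 [[402.02445672   0.         282.0512346 ]
 [  0.         402.02445672 208.92924821]
 [  0.           0.           1.        ]] [[ 0.00484791 -0.9999356   0.01026175]
 [-0.98587126 -0.00649743 -0.16737871]
 [ 0.16743461 -0.00930533 -0.98583927]] [0.01909317 0.57632825 0.82108288] None
wrist -0.026875501598833396 [[314.21095808   0.         280.52140978]
 [  0.         314.21095808 206.09396927]
 [  0.           0.           1.        ]] None None [[-4.43926747e-04 -2.39371090e-01  9.70928053e-01 -1.83867842e-01]
 [ 9.99999892e-01  2.47985404e-05  4.63332737e-04 -3.02687239e-04]
 [-1.34986061e-04  9.70928154e-01  2.39371053e-01 -6.83482116e-02]
 [ 0.00000000e+00  0.00000000e+00  0.00000000e+00  1.00000000e+00]]
{'clock': 0.15, 'joints': array([ 1.33961584e+00,  3.53516969e-01,  1.63394595e+00, -2.03765926e-05,
        1.15522306e+00, -2.40806145e-03]), 'qvel': array([ 0.00090957, -0.00280846, -0.00430142,  0.00021853, -0.00024529,
        0.00079041]), 'tau': array([-9.23346524e-04, -5.94208145e+01, -3.34467351e+01,  6.96793338e-02,
        2.03300547e-02, -3.61160505e-05]), 'position': array([0.14165967, 0.6083274 , 0.20072616]), 'ee_rot': array([ 0.08031941,  0.70252458, -0.08108878,  0.70244759]), 'force': array([-0.27226359, -0.7522254 , -0.06023914]), 'moment': array([ 0.03821088,  0.02529927, -0.02540838]), 'opening': 1.0023593190320623}
0.017
```

View pics/scene0.png

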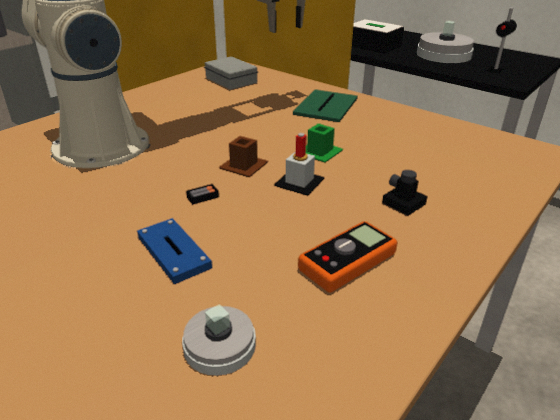

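View pics/top0.png

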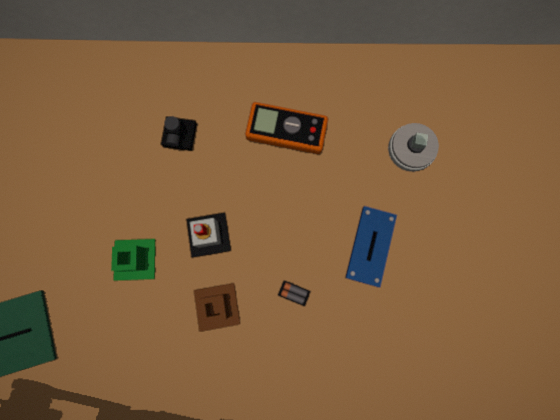

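View pics/wrist0.png

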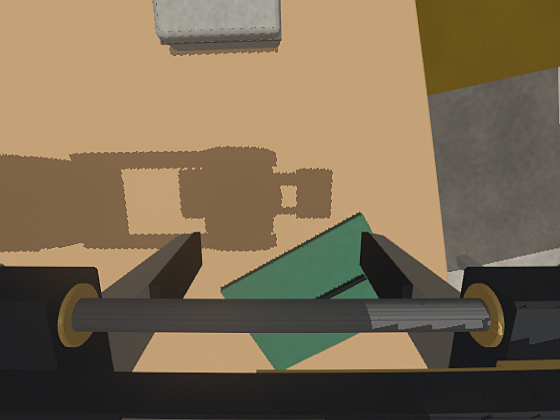

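```bash
cat > h.py <<'E'
import numpy as np, cv2
from scipy.spatial.transform import Rotation as Ro
from scipy.optimize import minimize
from cell import robot
def cam(n):
    s=robot.sense(); d=robot.get_image(n)
    if n=="wrist":
        T=np.eye(4); T[:3,:3]=Ro.from_quat(s["ee_rot"]).as_matrix(); T[:3,3]=s["position"]
        W=np.linalg.inv(T@np.array(d["mount"])); d["R"]=W[:3,:3]; d["t"]=W[:3,3]
    return d
def proj(d,X):
    c=np.atleast_2d(X)@np.array(d["R"]).T+d["t"]; p=c[:,:2]/c[:,2:]
    p=p*(1+d["k1"]*(p**2).sum(1,keepdims=True)); K=d["intrinsics"]
    return p*[K[0,0],K[1,1]]+[K[0,2],K[1,2]]
def ray(d,uv):
    K=d["intrinsics"]; q=(np.atleast_2d(uv).astype(float)-[K[0,2],K[1,2]])/[K[0,0],K[1,1]]; p=q.copy()
    for _ in range(20): p=q/(1+d["k1"]*(p**2).sum(1,keepdims=True))
    R=np.array(d["R"]); return -R.T@d["t"], np.c_[p,np.ones(len(p))]@R
def onz(d,uv,z):
    o,v=ray(d,uv); return o+v*((z-o[2])/v[:,2])[:,None]
def box(x,y,a,lx,ly,z0,z1):
    P=np.array([[sx*lx/2,sy*ly/2,z] for sx in(-1,1) for sy in(-1,1) for z in(z0,z1)])
    c,s=np.cos(a),np.sin(a); return P@np.array([[c,s,0],[-s,c,0],[0,0,1]])+[x,y,0]
def hullmask(d,boxes,S=4):
    m=np.zeros((420*S,560*S),np.uint8)
    for b in boxes:
        h=cv2.convexHull(((proj(d,b)+.5)*S-.5).astype(np.float32)).astype(np.int32); cv2.fillConvexPoly(m,h,1)
    return m
def fit(dm,boxf,x0):
    # dm: list of (d,mask); boxf(x,y,a)->boxes
    M=[(d,cv2.resize(m.astype(np.uint8),None,fx=4,fy=4,interpolation=cv2.INTER_NEAREST)) for d,m in dm]
    def cost(p):
        c=0
        for d,m in M:
            h=hullmask(d,boxf(*p)); c+=1-(h&m).sum()/max(1,(h|m).sum())
        return c
    best=None
    for s in range(2):
        X=np.array(x0); sim=[X]+[X+e for e in np.diag([.01,.01,.15])]
        r=minimize(cost,X,method="Nelder-Mead",options=dict(initial_simplex=np.array(sim),xatol=1e-4,fatol=1e-5)); x0=r.x
    return r.x,r.fun
E
cat > a.py <<'E'
from h import *
D={n:cam(n) for n in("top","scene")}
jb=lambda x,y,a:[box(x,y,a,.166,.076,0,.018)]
sb=lambda x,y,a:[box(x,y,a,.09,.09,0,.006),box(x,y,a,.05,.05,0,.066)]
for n in D:
    for l in("jig","stand","punch"):
        print(n,l,[(round(o["conf"],2),np.round(o["extent"])) for o in robot.outline_of(n,l)])
J={}
for n,d in D.items():
    f=d["frame"].astype(int); 
    hsv=cv2.cvtColor(d["frame"],cv2.COLOR_RGB2HSV)
    m=((hsv[...,0]>100)&(hsv[...,0]<130)&(hsv[...,1]>130)).astype(np.uint8)
    m=cv2.morphologyEx(m,cv2.MORPH_CLOSE,np.ones((9,9)))
    k,lab,st,_=cv2.connectedComponentsWithStats(m); i=1+st[1:,4].argmax(); print(n,st[i]); J[n]=lab==i
x0=onz(D["top"],[371,246],.01)[0]
for ns in(["top"],["scene"],["top","scene"]):
  for a0 in (0.2,1.8):
    p,c=fit([(D[n],J[n]) for n in ns],jb,[x0[0],x0[1],a0]); print("jig",ns,np.round(p,4),round(c,3))
E
python3 a.py
```

```text
top jig [(0.71, array([346., 202., 398., 286.])), (0.67, array([194., 224., 212., 238.]))]
top stand [(0.94, array([192., 284., 241., 333.])), (0.83, array([110., 239., 156., 282.])), (0.71, array([186., 216., 231., 257.]))]
top punch [(0.59, array([191., 224., 209., 239.])), (0.37, array([347., 204., 395., 285.]))]
scene jig [(0.64, array([137., 218., 215., 283.]))]
scene stand [(0.96, array([224., 136., 269., 175.])), (0.76, array([305., 123., 344., 162.])), (0.66, array([279., 154., 326., 194.]))]
scene punch [(0.74, array([293., 135., 308., 160.]))]
top [ 346  207   50   80 2507]
scene [ 138  219   74   64 2566]
jig ['top'] [ 0.5002 -0.1765 -0.2656] 0.077
jig ['top'] [ 0.5012 -0.1761  2.8581] 0.077
jig ['scene'] [ 0.4997 -0.176  -0.2655] 0.055
jig ['scene'] [ 0.5005 -0.1761  2.8675] 0.056
jig ['top', 'scene'] [ 0.5009 -0.1764 -0.2811] 0.132
jig ['top', 'scene'] [ 0.5    -0.1764  2.8602] 0.133
```

```bash
cat > b.py <<'E'
from h import *
D={}; S={}; P={}
for n in("top","scene"):
    D[n]=cam(n)
    ext={"top":(205,235),"scene":(301,170)}[n]
    for o in robot.outline_of(n,"stand"):
        e=o["extent"]
        if e[0]<ext[0]<e[2] and e[1]<ext[1]<e[3]: S[n]=o["mask"]
    for o in robot.outline_of(n,"punch"):
        e=o["extent"]
        if o["conf"]>.5: P[n]=o["mask"]; break
cr=[cv2.resize(D[n]["frame"][y:y+70,x:x+90],None,fx=4.4,fy=4.4,interpolation=cv2.INTER_CUBIC) for n,x,y in(("top",160,200),("scene",260,125))]
cv2.imwrite("pics/crop1.png",np.hstack(cr)[:,:,::-1])
sb=lambda x,y,a:[box(x,y,a,.09,.09,0,.006),box(x,y,a,.05,.05,0,.066),box(x,y,a,.018,.018,.066,.125)]
x0=onz(D["top"],[209,236],.01)[0]; print(x0)
for ns in(["top"],["scene"],["top","scene"]):
    ns=[n for n in ns if n in S and n in P]
    p,c=fit([(D[n],S[n]|P[n]) for n in ns],sb,[x0[0],x0[1],.1]); print(ns,np.round(p,4),round(c,3))
E
python3 b.py
```

```text
[0.52047385 0.18454714 0.01      ]
['top'] [0.5257 0.1875 0.1713] 0.034
[] [0.5205 0.1845 0.1   ] 0.0
['top'] [0.5257 0.1875 0.1713] 0.034
```

View pics/crop1.png

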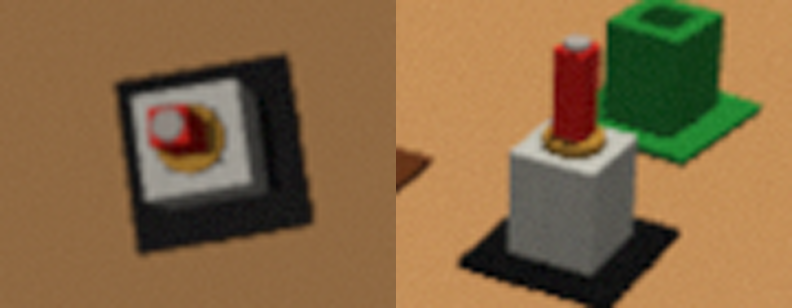

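```bash
cat >> h.py <<'E'
def rel(pos,yaw,cmd=None):
    """tool x down, tool y at angle yaw in world xy; print row"""
    s=robot.sense(); R0=Ro.from_quat(s["ee_rot"]); 
    y=np.array([np.cos(yaw),np.sin(yaw),0]); x=np.array([0,0,-1.]); R1=Ro.from_matrix(np.c_[x,y,np.cross(x,y)])
    rv=np.degrees((R0.inv()*R1).as_rotvec()); t=R0.inv().apply(np.array(pos)-s["position"])*1000
    print("clock",round(s["clock"],2),"row:",np.round(np.r_[rv,t],2).tolist())
E
python3 - <<'E'
from h import *
T,S=cam("top"),cam("scene")
o1,v1=ray(T,[198.2,228.6]);o2,v2=ray(S,[301.4,134.5]);v1=v1[0];v2=v2[0]
A=np.c_[v1,-v2];k=np.linalg.lstsq(A,o2-o1,rcond=None)[0];print(o1+k[0]*v1,o2+k[1]*v2)
s=robot.sense();M=Ro.from_quat(s["ee_rot"]).as_matrix();print(np.round(M,3))
for d in range(0,360,10):pass
for yaw in (.17,.17-np.pi/2,.17+np.pi/2): rel([.525,.187,.23],yaw)
E
```

```text
[0.52351487 0.18665642 0.12297016] [0.52559543 0.18855547 0.12359599]
[[-0.     0.227  0.974]
 [ 0.     0.974 -0.227]
 [-1.     0.    -0.   ]]
clock 0.95 row: [67.15, -0.0, 0.0, -28.73, -323.78, 468.91]
clock 0.95 row: [157.15, -0.0, 0.0, -28.73, -323.78, 468.91]
clock 0.95 row: [-22.85, -0.0, -0.0, -28.73, -323.78, 468.91]
```

move_arm:
  rows:
    - [67, 0, 0, -29, -324, 469, 91.9]
    - [67, 0, 0, -29, -324, 469, 91.9]
    - [67, 0, 0, -29, -324, 469, 91.9]
    - [67, 0, 0, -29, -324, 469, 91.9]
    - [67, 0, 0, -29, -324, 469, 91.9]
    - [67, 0, 0, -29, -324, 469, 91.9]
    - [67, 0, 0, -29, -324, 469, 91.9]
    - [67, 0, 0, -29, -324, 469, 91.9]
    - [67, 0, 0, -29, -324, 469, 91.9]
    - [67, 0, 0, -29, -324, 469, 91.9]
    - [67, 0, 0, -29, -324, 469, 91.9]
    - [67, 0, 0, -29, -324, 469, 91.9]

```text
clock: 2.45
position: [0.524, 0.1879, 0.2302]
ee_rot: [0.455, 0.542, -0.455, 0.541]
force: [0.0, 0.9, -0.2]
opening: 1.003
```

Run:
```python
from h import *
d=cam("wrist"); cv2.imwrite("pics/w1.png",d["frame"][:,:,::-1]); s=robot.sense();print(s["position"],s["joints"])
rel([.525,.187,.23],.17)
print(proj(d,[[.5245,.1875,z] for z in(.066,.125)]))
```

```text
[0.52401641 0.18800147 0.23020499] [3.41560315e-01 2.19841932e-01 1.74899579e+00 3.43120465e-04
 1.17316177e+00 1.67143033e-01]
clock 2.5 row: [0.25, -0.01, 0.03, 0.2, 0.8, 1.16]
[[282.205252   190.62265283]
 [282.47581172 202.55913133]]
```

View pics/w1.png

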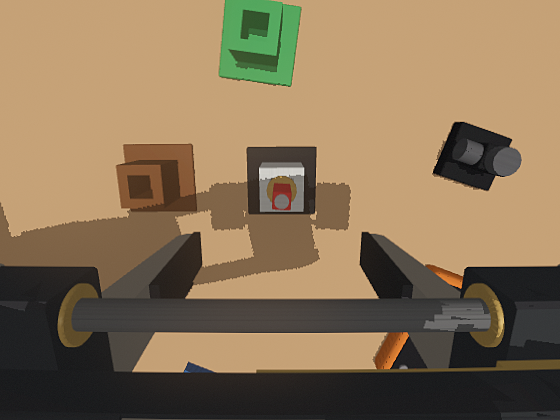

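Run:
```python
from h import *
d=cam("wrist"); f=d["frame"][140:220,240:325]
cv2.imwrite("pics/w1c.png",cv2.resize(f,None,fx=7,fy=7,interpolation=cv2.INTER_CUBIC)[:,:,::-1])
hsv=cv2.cvtColor(d["frame"],cv2.COLOR_RGB2HSV)
r=((hsv[...,0]<6)|(hsv[...,0]>174))&(hsv[...,1]>120)
r[:150]=0;r[220:]=0;r[:,:260]=0;r[:,300:]=0
ys,xs=np.nonzero(r);print(xs.min(),xs.max(),ys.min(),ys.max())
```

```text
272 290 184 209
```

View pics/w1c.png

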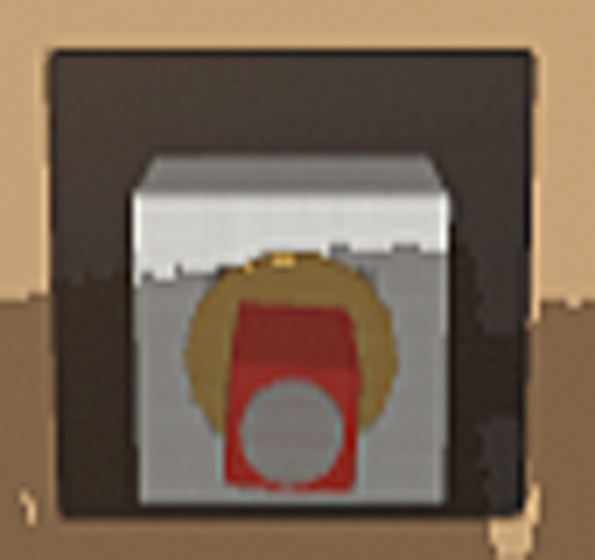

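Run:
```python
from h import *
d=cam("wrist"); p=onz(d,[281.9,201.6],.125)[0]; print(p); 
p2=onz(d,[240+293/7,140+345/7],.072)[0]; print("flange",p2)
s=robot.sense(); y=Ro.from_quat(s["ee_rot"]).as_matrix()[:,1]; rel([p[0],p[1],.09],np.arctan2(y[1],y[0])-np.radians(3.5))
```

```text
[0.52392678 0.18841781 0.125     ]
flange [0.52376839 0.19015574 0.072     ]
clock 2.6 row: [3.5, -0.01, 0.01, 140.3, -0.2, -0.55]
```

move_arm:
  rows:
    - [3.5, 0, 0, 30, 0, -0.5, 60]
    - [3.5, 0, 0, 60, 0, -0.5, 50]
    - [3.5, 0, 0, 90, 0, -0.5, 45]
    - [3.5, 0, 0, 115, 0, -0.5, 40]
    - [3.5, 0, 0, 130, 0, -0.5, 40]
    - [3.5, 0, 0, 138, 0, -0.5, 40]
    - [3.5, 0, 0, 140, 0, -0.5, 40]
    - [3.5, 0, 0, 140, 0, -0.5, 40]

```text
clock: 3.6
position: [0.5254, 0.1875, 0.0909]
ee_rot: [0.472, 0.527, -0.471, 0.527]
force: [-0.3, 0.5, 0.7]
opening: 0.438
```

Run:
```python
from h import *
d=cam("wrist"); cv2.imwrite("pics/w2.png",d["frame"][:,:,::-1]); print(robot.sense()["position"])
```

```text
[0.52547422 0.1874835  0.09100253]
```

View pics/w2.png

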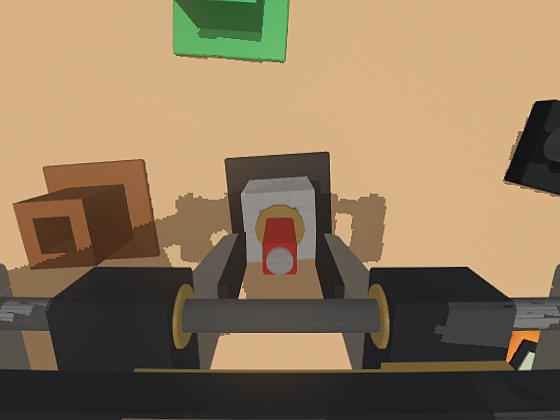

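move_arm:
  rows:
    - [0, 0, 0, 0, 0, 0, 10]
    - [0, 0, 0, 0, 0, 0, 10]
    - [0, 0, 0, 0, 0, 0, 10]
    - [0, 0, 0, 0, 0, 0, 10]
    - [0, 0, 0, 0, 0, 0, 10]
    - [0, 0, 0, 0, 0, 0, 10]

```text
clock: 4.4
position: [0.525, 0.1873, 0.0905]
ee_rot: [0.471, 0.527, -0.471, 0.527]
force: [-1.0, 0.2, 4.4]
opening: 0.193
```

Run:
```python
from h import *
d=cam("wrist"); cv2.imwrite("pics/w3.png",d["frame"][:,:,::-1]); s=robot.sense(); print(s["position"],s["force"],s["opening"]*91.9)
```

```text
[0.52506884 0.18731006 0.09047898] [-1.27718232  0.1742007   5.46522829] 17.753229583098822
```

View pics/w3.png

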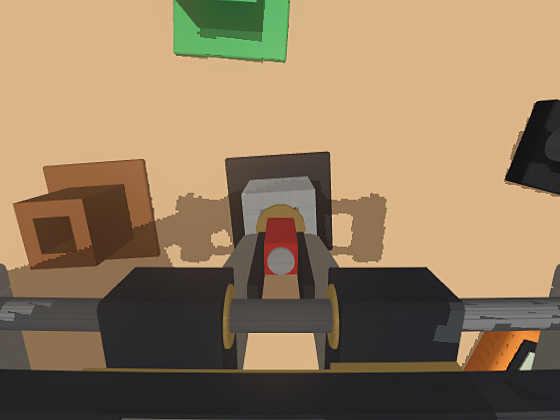

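Run:
```python
from h import *
s=robot.sense(); np.savez("grasp.npz",p=s["position"],q=s["ee_rot"])
M=Ro.from_quat(s["ee_rot"]).as_matrix();print(np.round(M,4))
```

```text
[[ 2.000e-04  9.938e-01  1.113e-01]
 [ 1.000e-04  1.113e-01 -9.938e-01]
 [-1.000e+00  2.000e-04 -0.000e+00]]
```

move_arm:
  rows:
    - [0, 0, 0, -3, 0, 0, 10]
    - [0, 0, 0, -10, 0, 0, 10]
    - [0, 0, 0, -25, 0, 0, 10]
    - [0, 0, 0, -45, 0, 0, 10]
    - [0, 0, 0, -65, 0, 0, 10]
    - [0, 0, 0, -75, 0, 0, 10]
    - [0, 0, 0, -80, 0, 0, 10]
    - [0, 0, 0, -80, 0, 0, 10]

```text
clock: 5.45
position: [0.525, 0.1872, 0.1703]
ee_rot: [0.471, 0.527, -0.471, 0.527]
force: [-0.3, 0.2, -2.4]
opening: 0.191
```

Run:
```python
from h import *
d=cam("wrist"); cv2.imwrite("pics/w4.png",d["frame"][:,:,::-1]); s=robot.sense(); print(s["position"],s["force"],s["opening"]*91.9)
e=cam("scene"); cv2.imwrite("pics/s4.png",cv2.resize(e["frame"][60:220,200:400],None,fx=4,fy=3.75)[:,:,::-1])
y=-.27
rel([.5,-.1764,.17],-.27); rel([.5,-.1764,.17],-.27+np.pi)
```

```text
[0.52466583 0.1871769  0.1698986 ] [-0.02048432 -0.53371448 -3.42244092] 17.665522990756955
clock 5.55 row: [21.86, 0.02, 0.05, -0.16, -64.89, 358.54]
clock 5.55 row: [-158.14, -0.07, 0.03, -0.16, -64.89, 358.54]
```

View pics/s4.png

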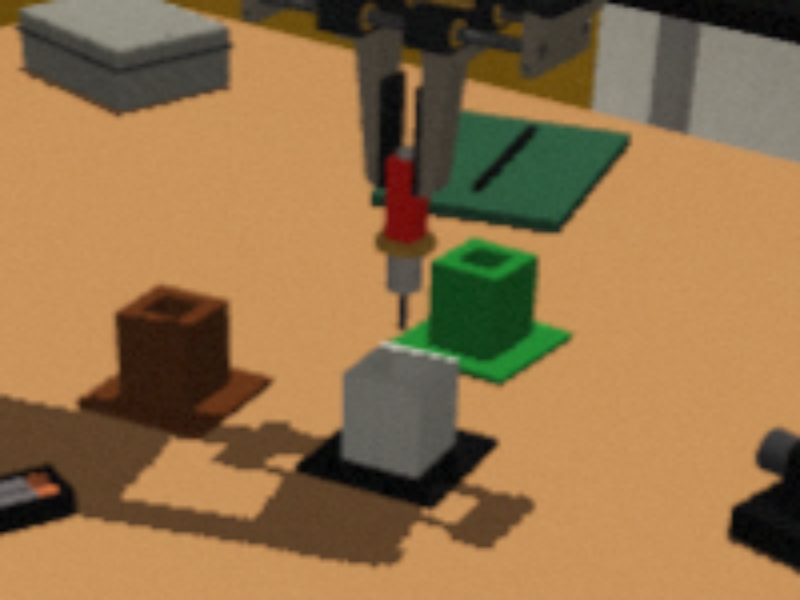

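Run:
```python
from h import *
e=cam("scene")
for z in(.091,.08,.07,.119,.152,.152+.05):print(z,proj(e,[.525,.187,z])[0])
f=lambda x,y:(200+x/4,60+y/3.75)
print(f(403,328),f(405,240),f(405,152))
```

```text
0.091 [300.33665302 147.79092274]
0.08 [300.19481423 152.12856227]
0.07 [300.06723911 156.0311152 ]
0.119 [300.70500515 136.53226781]
0.152 [301.15313873 122.84693417]
0.202 [301.86281401 101.20094711]
(300.75, 147.46666666666667) (301.25, 124.0) (301.25, 100.53333333333333)
```

View pics/w4.png

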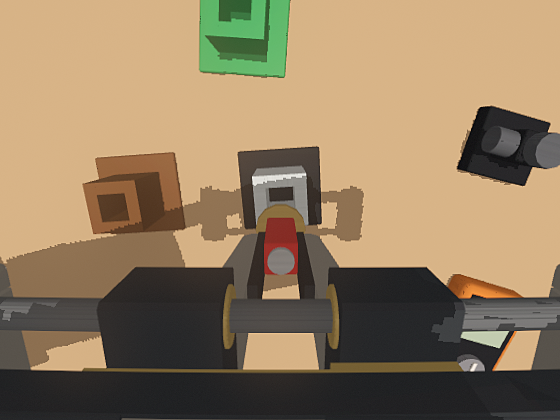

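Run:
```python
from h import *
e=cam("scene"); cv2.imwrite("pics/s5.png",cv2.resize(e["frame"][55:155,270:340],None,fx=6,fy=6,interpolation=cv2.INTER_CUBIC)[:,:,::-1])
for s in(-1,1):
  for w in (-.01,.01):
    c=np.array([.5247,.1872,.153])+s*.009*np.array([.994,.111,0])+w*np.array([.111,-.994,0]); print(proj(e,c))
```

```text
[[299.95335156 119.9263223 ]]
[[295.2570275  122.96941329]]
[[306.93807392 121.75550814]]
[[302.29802746 124.8461733 ]]
```

View pics/s5.png

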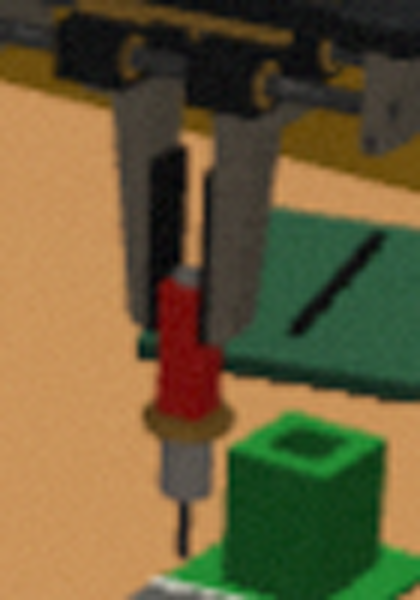

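Run:
```python
from h import *
d=cam("wrist"); s=robot.sense(); M=Ro.from_quat(s["ee_rot"]).as_matrix()
P=lambda *t: proj(d,M@np.array(t)+s["position"])[0].round(1)
for x in(.017,-.003,-.01):
  print(x,[P(x,y,z) for y in(-.009,-.017) for z in(-.01,.01)])
print("cap",P(-.0345,0,0),"flange top ctr",P(.0185,0,0),"flange edge",P(.0185,.017,0),P(.0185,-.017,0))
cv2.imwrite("pics/w5.png",cv2.resize(d["frame"][190:310,220:340],None,fx=5,fy=5,interpolation=cv2.INTER_CUBIC)[:,:,::-1])
```

```text
0.017 [array([269.1, 217.3]), array([269.4, 245.6]), array([257.1, 217.3]), array([257.6, 245.6])]
-0.003 [array([267.9, 226.4]), array([268.2, 257.3]), array([254.6, 226.4]), array([255.3, 257.3])]
-0.01 [array([267.4, 230. ]), array([267.8, 262. ]), array([253.7, 230. ]), array([254.4, 261.9])]
cap [283.2 263.5] flange top ctr [282.6 230.9] flange edge [307.7 230.9] [257.5 230.9]
```

View pics/w5.png

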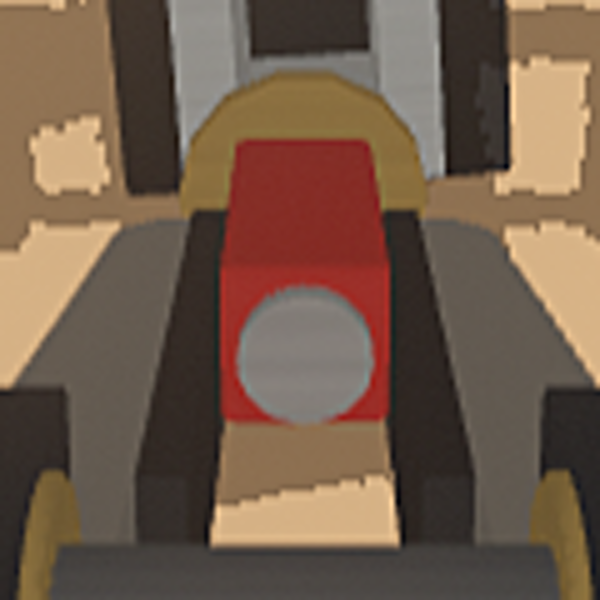

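move_arm:
  rows:
    - [4, 0, 0, 0, -10, 50, 10]
    - [8, 0, 0, 0, -20, 110, 10]
    - [12, 0, 0, 0, -32, 170, 10]
    - [16, 0, 0, 0, -42, 230, 10]
    - [20, 0, 0, 0, -52, 290, 10]
    - [22, 0, 0, 0, -60, 330, 10]
    - [22, 0, 0, 0, -64, 352, 10]
    - [22, 0, 0, 0, -65, 358.5, 10]
    - [22, 0, 0, 0, -65, 358.5, 10]
    - [22, 0, 0, 0, -65, 358.5, 10]

```text
clock: 6.95
position: [0.5003, -0.1752, 0.1702]
ee_rot: [0.563, 0.428, -0.563, 0.428]
force: [-0.2, -0.6, -2.9]
opening: 0.19
```

Run:
```python
from h import *
d=cam("wrist"); cv2.imwrite("pics/w6.png",d["frame"][:,:,::-1]); s=robot.sense(); print(s["position"],s["force"],s["opening"]*91.9)
e=cam("scene"); cv2.imwrite("pics/s6.png",cv2.resize(e["frame"][150:300,100:260],None,fx=4.5,fy=4,interpolation=cv2.INTER_CUBIC)[:,:,::-1])
e=cam("top"); cv2.imwrite("pics/t6.png",e["frame"][:,:,::-1])
```

```text
[ 0.50035253 -0.17525301  0.17021044] [-0.13274894  0.28596344 -0.97618124] 17.76505990619167
```

View pics/w6.png

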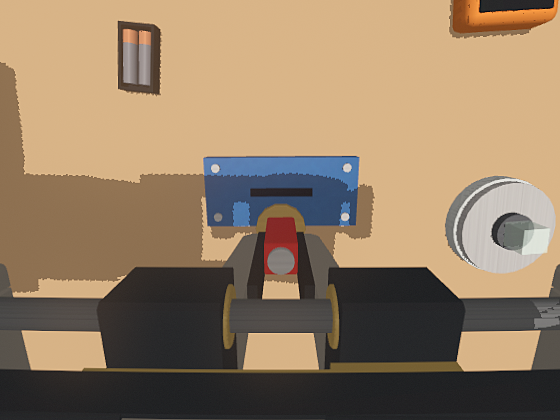

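View pics/s6.png

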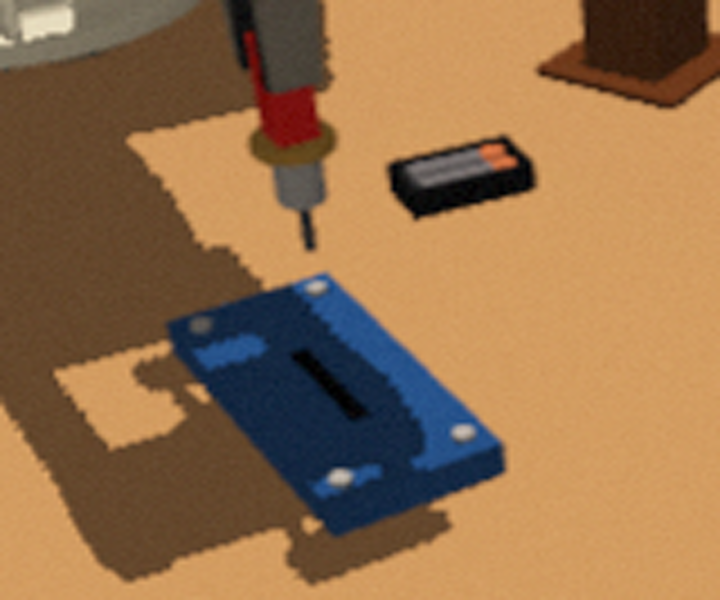

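View pics/t6.png

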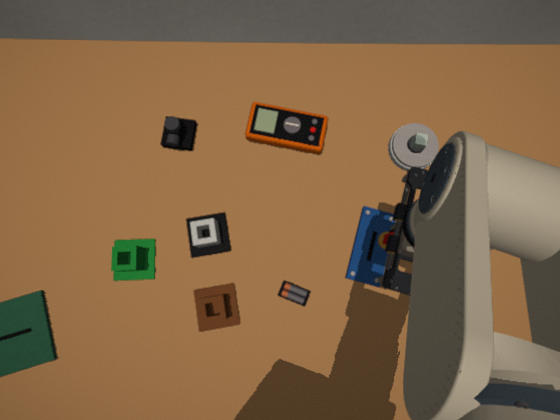

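Run:
```python
from h import *
e=cam("scene")
print(proj(e,[[.5004,-.1752,z] for z in(.0907,.0907+.055,.0907+.111)]))
d=cam("wrist")
# jig fit in wrist via blue mask
hsv=cv2.cvtColor(d["frame"],cv2.COLOR_RGB2HSV)
# slot corners
g=d["frame"].astype(int).sum(2)
cv2.imwrite("pics/w6c.png",cv2.resize(d["frame"][145:235,195:370],None,fx=4.5,fy=4.5,interpolation=cv2.INTER_CUBIC)[:,:,::-1])
for x0,y0,a in((.5,-.1764,-.27),(.5,-.1764,-.28)):
  c,s=np.cos(a),np.sin(a)
  W=lambda x,y,z:[x0+c*x-s*y,y0+s*x+c*y,z]
  print("wrist slot ends",proj(d,[W(-.034,-.005,.018),W(.034,-.005,.018),W(.034,.005,.018),W(-.034,.005,.018)]).round(1).tolist())
  print("corners",proj(d,[W(-.083,-.038,.018),W(.083,-.038,.018),W(.083,.038,.018),W(-.083,.038,.018)]).round(1).tolist())
  print("scene slot",proj(e,[W(-.034,0,.018),W(.034,0,.018)]).round(1).tolist())
```

```text
[[168.48733728 212.56702471]
 [164.76866651 186.60763608]
 [160.69114164 158.22471331]]
wrist slot ends [[250.6, 197.0], [312.8, 196.9], [313.0, 187.9], [250.4, 188.0]]
corners [[207.7, 225.8], [355.7, 225.7], [359.7, 157.4], [203.7, 157.6]]
scene slot [[164.9, 235.7], [180.2, 253.8]]
wrist slot ends [[250.6, 196.7], [312.7, 197.2], [313.0, 188.3], [250.4, 187.7]]
corners [[207.3, 225.1], [355.4, 226.4], [360.0, 158.2], [204.0, 156.8]]
scene slot [[165.1, 235.6], [180.1, 253.9]]
```

View pics/w6c.png

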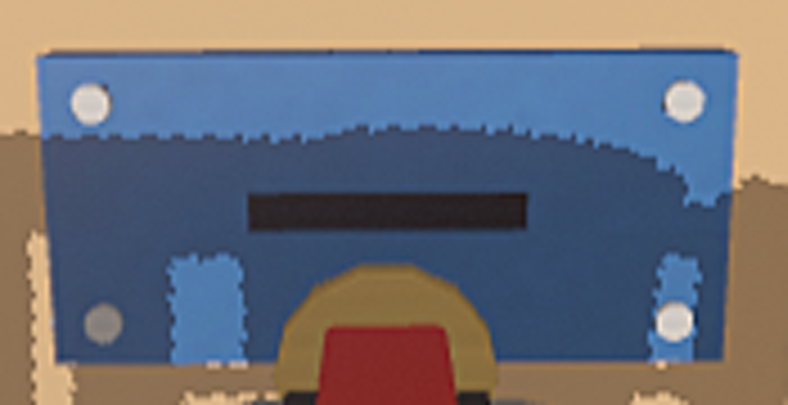

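move_arm:
  rows:
    - [0, 0, 0, 20, -10, 1, 10]
    - [0, 0, 0, 40, -20, 1, 10]
    - [0, 0, 0, 55, -26, 1, 10]
    - [0, 0, 0, 64, -26, 1, 10]
    - [0, 0, 0, 64, -26, 1, 10]
    - [0, 0, 0, 64, -26, 1, 10]

```text
clock: 7.95
position: [0.4757, -0.1704, 0.1068]
ee_rot: [0.563, 0.427, -0.563, 0.428]
force: [-0.4, 0.0, -1.3]
opening: 0.196
```

Run:
```python
from h import *
s=robot.sense(); print(s["position"],s["force"],s["opening"]*91.9)
e=cam("scene"); cv2.imwrite("pics/s7.png",cv2.resize(e["frame"][190:290,130:220],None,fx=7,fy=6,interpolation=cv2.INTER_CUBIC)[:,:,::-1])
p=s["position"]; print("tip",proj(e,p-[0,0,.0795]), "tip foot on cover",proj(e,[p[0],p[1],.018]))
x0,y0,a=.5,-.1764,-.267; c,sn=np.cos(a),np.sin(a)
W=lambda x,y,z:[x0+c*x-sn*y,y0+sn*x+c*y,z]
print(proj(e,[W(x,y,.018) for x in(-.034,.034) for y in(-.005,.005)]).round(1).tolist())
dd=p[:2]-[x0,y0]; print("jig frame",c*dd[0]+sn*dd[1],-sn*dd[0]+c*dd[1])
```

```text
[ 0.47573596 -0.1704447   0.10678572] [-0.41970441  0.03206306 -1.26220509] 18.017303337862515
tip [[165.93433325 234.23137421]] tip foot on cover [[166.51658614 238.09844729]]
[[162.5, 236.6], [167.3, 234.8], [177.8, 254.8], [182.8, 252.8]]
jig frame -0.024975522999471582 -0.0006575150981941681
```

View pics/s7.png

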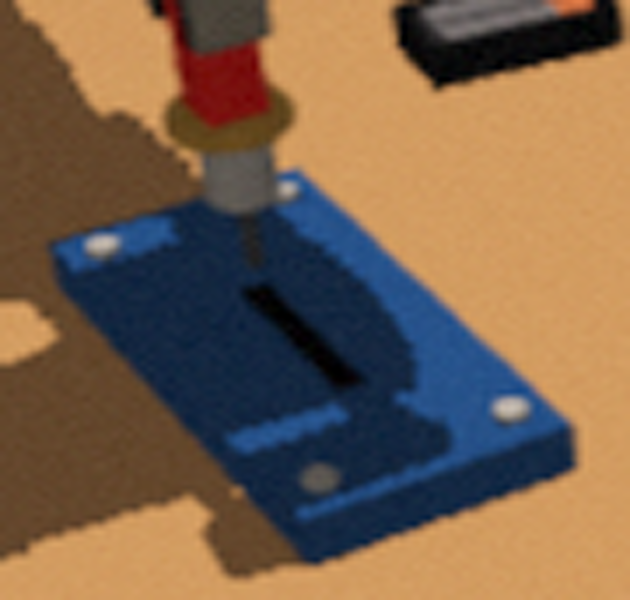

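move_arm:
  rows:
    - [0, 0, 0, 4, 0, 0, 10]
    - [0, 0, 0, 7, 0, 0, 10]
    - [0, 0, 0, 9, 0, 0, 10]
    - [0, 0, 0, 10, 0, 0, 10]
    - [0, 0, 0, 11, 0, 0, 10]
    - [0, 0, 0, 11, 0, 0, 10]

```text
clock: 8.75
position: [0.475, -0.1702, 0.0953]
ee_rot: [-0.563, -0.427, 0.563, -0.427]
force: [-0.0, 1.1, -2.0]
opening: 0.194
```

move_arm:
  rows:
    - [0, 0, 0, 0, 0, 0, 10]
    - [0, 0, 0, 0, 0, 0, 10]

```text
clock: 9.0
position: [0.475, -0.1702, 0.0954]
ee_rot: [0.563, 0.427, -0.563, 0.428]
force: [-0.9, 0.3, -1.8]
opening: 0.193
```

move_arm:
  rows:
    - [0, 0, 0, 1, 0, 0, 10]
    - [0, 0, 0, 2, 0, 0, 10]
    - [0, 0, 0, 2, 0, 0, 10]
    - [0, 0, 0, 2, 0, 0, 10]

```text
clock: 9.5
position: [0.475, -0.1702, 0.0933]
ee_rot: [-0.563, -0.427, 0.563, -0.427]
force: [-0.1, -0.1, -2.7]
opening: 0.193
```

move_arm:
  rows:
    - [0, 0, 0, 1, 0, 0, 10]
    - [0, 0, 0, 2, 0, 0, 10]
    - [0, 0, 0, 2, 0, 0, 10]
    - [0, 0, 0, 2, 0, 0, 10]

```text
clock: 10.0
position: [0.4751, -0.1702, 0.0914]
ee_rot: [0.563, 0.427, -0.563, 0.428]
force: [-0.7, 0.2, 1.3]
opening: 0.192
```

move_arm:
  rows:
    - [0, 0, 0, 0, 1, 0, 10]
    - [0, 0, 0, 0, 2, 0, 10]
    - [0, 0, 0, 0, 2, 0, 10]

```text
clock: 10.38
position: [0.4765, -0.1706, 0.0911]
ee_rot: [-0.563, -0.428, 0.563, -0.427]
force: [-2.7, -0.0, 1.7]
opening: 0.194
```

move_arm:
  rows:
    - [0, 0, 0, 0, 1, 0, 10]
    - [0, 0, 0, 0, 2, 0, 10]
    - [0, 0, 0, 0, 2, 0, 10]

```text
clock: 10.75
position: [0.4799, -0.1716, 0.0914]
ee_rot: [0.564, 0.427, -0.563, 0.428]
force: [1.5, -0.9, -2.8]
opening: 0.193
```

move_arm:
  rows:
    - [0, 0, 0, 0, 1, 0, 10]
    - [0, 0, 0, 0, 2, 0, 10]
    - [0, 0, 0, 0, 2, 0, 10]

```text
clock: 11.12
position: [0.4808, -0.1719, 0.0913]
ee_rot: [0.563, 0.427, -0.563, 0.428]
force: [-0.1, -1.0, -2.7]
opening: 0.193
```

move_arm:
  rows:
    - [0, 0, 0, 0, 1, 0, 10]
    - [0, 0, 0, 0, 1, 0, 10]
    - [0, 0, 0, 0, 1, 0, 10]

```text
clock: 11.5
position: [0.4816, -0.1721, 0.0912]
ee_rot: [-0.563, -0.428, 0.563, -0.427]
force: [0.5, -1.4, -1.9]
opening: 0.193
```

move_arm:
  rows:
    - [0, 0, 0, 0, 1, 0, 10]
    - [0, 0, 0, 0, 1, 0, 10]
    - [0, 0, 0, 0, 1, 0, 10]

```text
clock: 11.88
position: [0.4826, -0.1723, 0.0913]
ee_rot: [-0.563, -0.427, 0.563, -0.427]
force: [-0.0, 0.3, -2.2]
opening: 0.195
```

move_arm:
  rows:
    - [0, 0, 0, 0, 1, 0, 10]
    - [0, 0, 0, 0, 1, 0, 10]
    - [0, 0, 0, 0, 1, 0, 10]

```text
clock: 12.25
position: [0.4836, -0.1726, 0.0913]
ee_rot: [-0.563, -0.427, 0.563, -0.427]
force: [0.9, 0.0, -2.2]
opening: 0.192
```

move_arm:
  rows:
    - [0, 0, 0, 0, 1, 0, 10]
    - [0, 0, 0, 0, 1, 0, 10]
    - [0, 0, 0, 0, 1, 0, 10]

```text
clock: 12.62
position: [0.4846, -0.1729, 0.0913]
ee_rot: [-0.563, -0.427, 0.563, -0.427]
force: [0.6, -0.1, -2.2]
opening: 0.19
```

move_arm:
  rows:
    - [0, 0, 0, 0, 1, 0, 10]
    - [0, 0, 0, 0, 1, 0, 10]
    - [0, 0, 0, 0, 1, 0, 10]

```text
clock: 13.0
position: [0.4855, -0.1731, 0.0912]
ee_rot: [-0.563, -0.428, 0.563, -0.427]
force: [0.1, 0.3, -2.0]
opening: 0.191
```

Run:
```python
from h import *
s=robot.sense(); p=s["position"]; print(p,s["force"],s["moment"])
d=cam("wrist"); cv2.imwrite("pics/w8.png",cv2.resize(d["frame"][140:320,160:400],None,fx=3,fy=3,interpolation=cv2.INTER_CUBIC)[:,:,::-1])
e=cam("scene"); cv2.imwrite("pics/s8.png",cv2.resize(e["frame"][170:290,130:220],None,fx=6,fy=5,interpolation=cv2.INTER_CUBIC)[:,:,::-1])
print(proj(e,[[p[0],p[1],z] for z in(p[2]-.0795,p[2]-.0245)]))
```

```text
[ 0.48546633 -0.17314461  0.09124835] [ 0.11935737  0.2862269  -2.01951065] [-0.04277841  0.032247   -0.02998192]
[[169.10151879 243.30797293]
 [165.62891295 219.85973717]]
```

View pics/s8.png

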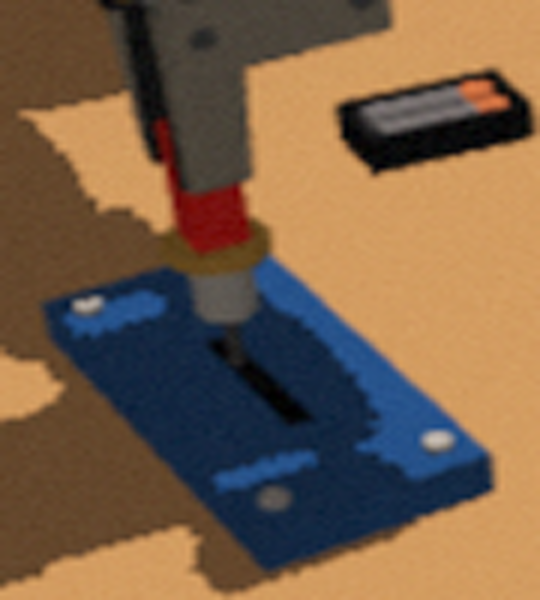

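View pics/w8.png

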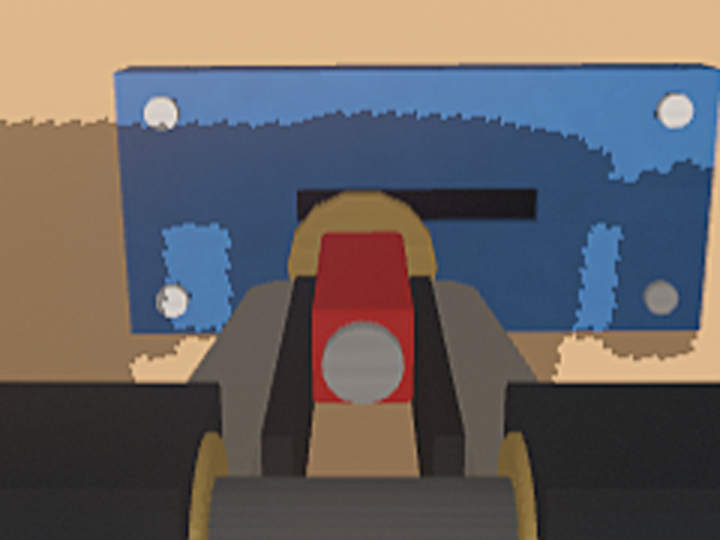

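move_arm:
  rows:
    - [0, 0, 0, 0, 1, 0, 10]
    - [0, 0, 0, 0, 1, 0, 10]
    - [0, 0, 0, 0, 1, 0, 10]

```text
clock: 13.48
position: [0.4862, -0.1733, 0.0912]
ee_rot: [-0.563, -0.428, 0.563, -0.427]
force: [-1.7, 0.6, -2.4]
opening: 0.192
```

move_arm:
  rows:
    - [0, 0, 0, 0, 1, 0, 10]
    - [0, 0, 0, 0, 1, 0, 10]
    - [0, 0, 0, 0, 1, 0, 10]

```text
clock: 13.85
position: [0.4869, -0.1735, 0.0911]
ee_rot: [-0.563, -0.428, 0.564, -0.427]
force: [-4.5, 1.1, -0.8]
opening: 0.193
```

move_arm:
  rows:
    - [0, 0, 0, 0, -1, 0, 10]
    - [0, 0, 0, 0, -2, 0, 10]
    - [0, 0, 0, 0, -3, 0, 10]
    - [0, 0, 0, 0, -4, 0, 10]
    - [0, 0, 0, 0, -5, 0, 10]
    - [0, 0, 0, 0, -5, 0, 10]

```text
clock: 14.6
position: [0.4829, -0.1724, 0.0914]
ee_rot: [0.563, 0.427, -0.563, 0.428]
force: [0.6, 0.2, -1.9]
opening: 0.194
```

move_arm:
  rows:
    - [0, 0, 0, 0, -1, 0, 10]
    - [0, 0, 0, 0, -1, 0, 10]
    - [0, 0, 0, 0, -1, 0, 10]

```text
clock: 14.98
position: [0.4817, -0.1721, 0.0913]
ee_rot: [0.563, 0.427, -0.563, 0.427]
force: [-1.0, -0.4, -0.7]
opening: 0.194
```

move_arm:
  rows:
    - [0, 0, 0, 0, -1, 0, 10]
    - [0, 0, 0, 0, -1, 0, 10]
    - [0, 0, 0, 0, -1, 0, 10]

```text
clock: 15.35
position: [0.4808, -0.1718, 0.0913]
ee_rot: [0.563, 0.427, -0.563, 0.428]
force: [0.4, 0.5, -1.8]
opening: 0.192
```

move_arm:
  rows:
    - [0, 0, 0, 0, 1, 0, 10]
    - [0, 0, 0, 0, 2.5, 0, 10]
    - [0, 0, 0, 0, 2.5, 0, 10]
    - [0, 0, 0, 1, 2.5, 0, 10]
    - [0, 0, 0, 2, 2.5, 0, 10]
    - [0, 0, 0, 3, 2.5, 0, 10]
    - [0, 0, 0, 3, 2.5, 0, 10]

```text
clock: 16.23
position: [0.4831, -0.1725, 0.0882]
ee_rot: [-0.563, -0.428, 0.563, -0.427]
force: [-0.1, 0.3, -2.3]
opening: 0.191
```

move_arm:
  rows:
    - [0, 0, 0, 1, 0, 0, 10]
    - [0, 0, 0, 2, 0, 0, 10]
    - [0, 0, 0, 3, 0, 0, 10]
    - [0, 0, 0, 4, 0, 0, 10]
    - [0, 0, 0, 4, 0, 0, 10]
    - [0, 0, 0, 4, 0, 0, 10]

```text
clock: 16.98
position: [0.4832, -0.1725, 0.0844]
ee_rot: [0.563, 0.427, -0.563, 0.428]
force: [0.3, 0.2, 1.0]
opening: 0.194
```

move_arm:
  rows:
    - [0, 0, 0, 1, 0, 0, 10]
    - [0, 0, 0, 2, 0, 0, 10]
    - [0, 0, 0, 3, 0, 0, 10]
    - [0, 0, 0, 4, 0, 0, 10]
    - [0, 0, 0, 4, 0, 0, 10]
    - [0, 0, 0, 4, 0, 0, 10]

```text
clock: 17.73
position: [0.4832, -0.1725, 0.0803]
ee_rot: [0.563, 0.427, -0.563, 0.428]
force: [-0.3, 0.4, 3.0]
opening: 0.197
```

move_arm:
  rows:
    - [0, 0, 0, 0.5, 0, 0, 10]
    - [0, 0, 0, 1, 0, 0, 10]
    - [0, 0, 0, 1.5, 0, 0, 10]
    - [0, 0, 0, 1.5, 0, 0, 10]
    - [0, 0, 0, 1.5, 0, 0, 10]

```text
clock: 18.35
position: [0.4833, -0.1725, 0.0789]
ee_rot: [0.563, 0.427, -0.563, 0.428]
force: [-1.2, -0.0, 5.7]
opening: 0.192
```

move_arm:
  rows:
    - [0, 0, 0, 0.5, 0, 0, 10]
    - [0, 0, 0, 0.5, 0, 0, 10]
    - [0, 0, 0, 0.5, 0, 0, 10]

```text
clock: 18.73
position: [0.4833, -0.1726, 0.0786]
ee_rot: [0.563, 0.427, -0.563, 0.428]
force: [-0.5, -0.7, 6.9]
opening: 0.197
```

move_arm:
  rows:
    - [0, 0, 0, 0.5, 0, 0, 10]
    - [0, 0, 0, 0.5, 0, 0, 10]
    - [0, 0, 0, 0.5, 0, 0, 10]

```text
clock: 19.1
position: [0.4834, -0.1726, 0.0782]
ee_rot: [0.563, 0.427, -0.563, 0.428]
force: [-1.7, 0.1, 8.2]
opening: 0.19
```

move_arm:
  rows:
    - [0, 0, 0, 0.5, 0, 0, 10]
    - [0, 0, 0, 0.5, 0, 0, 10]
    - [0, 0, 0, 0.5, 0, 0, 10]

```text
clock: 19.48
position: [0.4834, -0.1726, 0.0778]
ee_rot: [0.563, 0.427, -0.563, 0.428]
force: [-1.4, 0.8, 9.0]
opening: 0.191
```

move_arm:
  rows:
    - [0, 0, 0, 0.5, 0, 0, 10]
    - [0, 0, 0, 0.5, 0, 0, 10]
    - [0, 0, 0, 0.5, 0, 0, 10]

```text
clock: 19.85
position: [0.4835, -0.1726, 0.0774]
ee_rot: [0.563, 0.427, -0.563, 0.428]
force: [-0.9, -0.1, 10.5]
opening: 0.192
```

move_arm:
  rows:
    - [0, 0, 0, 0.5, 0, 0, 10]
    - [0, 0, 0, 0.5, 0, 0, 10]
    - [0, 0, 0, 0.5, 0, 0, 10]

```text
clock: 20.23
position: [0.4835, -0.1726, 0.0769]
ee_rot: [0.563, 0.427, -0.563, 0.428]
force: [-2.1, 0.3, 10.4]
opening: 0.188
```

move_arm:
  rows:
    - [0, 0, 0, 0.5, 0, 0, 10]
    - [0, 0, 0, 0.5, 0, 0, 10]
    - [0, 0, 0, 0.5, 0, 0, 10]

```text
clock: 20.6
position: [0.4834, -0.1726, 0.0762]
ee_rot: [0.563, 0.427, -0.563, 0.428]
force: [-1.2, 1.3, 8.3]
opening: 0.193
```

move_arm:
  rows:
    - [0, 0, 0, 0.5, 0, 0, 10]
    - [0, 0, 0, 0.5, 0, 0, 10]
    - [0, 0, 0, 0.5, 0, 0, 10]

```text
clock: 20.98
position: [0.4833, -0.1725, 0.0756]
ee_rot: [0.563, 0.427, -0.563, 0.428]
force: [-0.9, -0.2, 5.2]
opening: 0.19
```

move_arm:
  rows:
    - [0, 0, 0, 0.5, 0, 0, 10]
    - [0, 0, 0, 0.5, 0, 0, 10]
    - [0, 0, 0, 0.5, 0, 0, 10]

```text
clock: 21.35
position: [0.4834, -0.1726, 0.0751]
ee_rot: [0.563, 0.427, -0.563, 0.428]
force: [-0.4, 1.6, 6.5]
opening: 0.192
```

move_arm:
  rows:
    - [0, 0, 0, 0.5, 0, 0, 10]
    - [0, 0, 0, 0.5, 0, 0, 10]
    - [0, 0, 0, 0.5, 0, 0, 10]

```text
clock: 21.72
position: [0.4833, -0.1725, 0.0745]
ee_rot: [0.563, 0.427, -0.563, 0.428]
force: [-1.0, 1.0, 5.3]
opening: 0.192
```

move_arm:
  rows:
    - [0, 0, 0, 0.5, 0, 0, 10]
    - [0, 0, 0, 0.5, 0, 0, 10]
    - [0, 0, 0, 0.5, 0, 0, 10]

```text
clock: 22.1
position: [0.4833, -0.1725, 0.074]
ee_rot: [0.563, 0.427, -0.563, 0.428]
force: [-0.1, 0.3, 5.0]
opening: 0.19
```

move_arm:
  rows:
    - [0, 0, 0, 0.5, 0, 0, 10]
    - [0, 0, 0, 0.5, 0, 0, 10]
    - [0, 0, 0, 0.5, 0, 0, 10]

```text
clock: 22.48
position: [0.4834, -0.1726, 0.0735]
ee_rot: [0.563, 0.427, -0.563, 0.428]
force: [-0.6, 0.3, 6.3]
opening: 0.193
```

move_arm:
  rows:
    - [0, 0, 0, 0.5, 0, 0, 10]
    - [0, 0, 0, 0.5, 0, 0, 10]
    - [0, 0, 0, 0.5, 0, 0, 10]

```text
clock: 22.85
position: [0.4834, -0.1726, 0.0731]
ee_rot: [0.563, 0.427, -0.563, 0.428]
force: [0.0, 1.0, 6.3]
opening: 0.193
```

Run:
```python
from h import *
s=robot.sense(); p=s["position"]; print(p,s["force"])
e=cam("scene"); cv2.imwrite("pics/s9.png",cv2.resize(e["frame"][170:290,130:220],None,fx=6,fy=5,interpolation=cv2.INTER_CUBIC)[:,:,::-1])
d=cam("wrist"); cv2.imwrite("pics/w9.png",cv2.resize(d["frame"][140:320,160:400],None,fx=3,fy=3,interpolation=cv2.INTER_CUBIC)[:,:,::-1])
```

```text
[ 0.48335337 -0.17255397  0.07308617] [0.04044418 0.97739324 6.28159869]
```

View pics/s9.png

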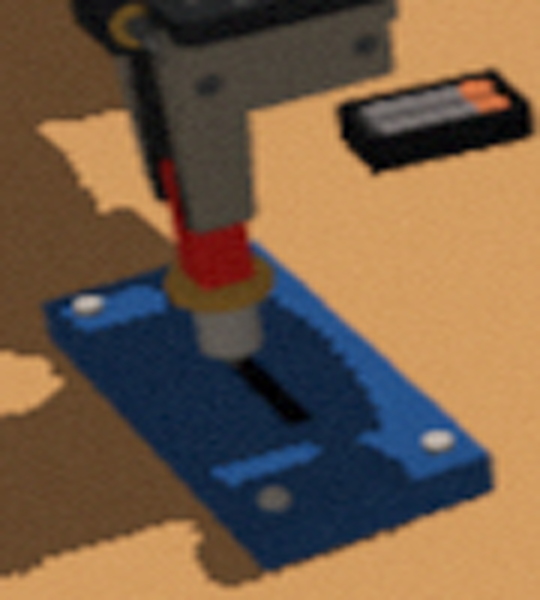

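View pics/w9.png

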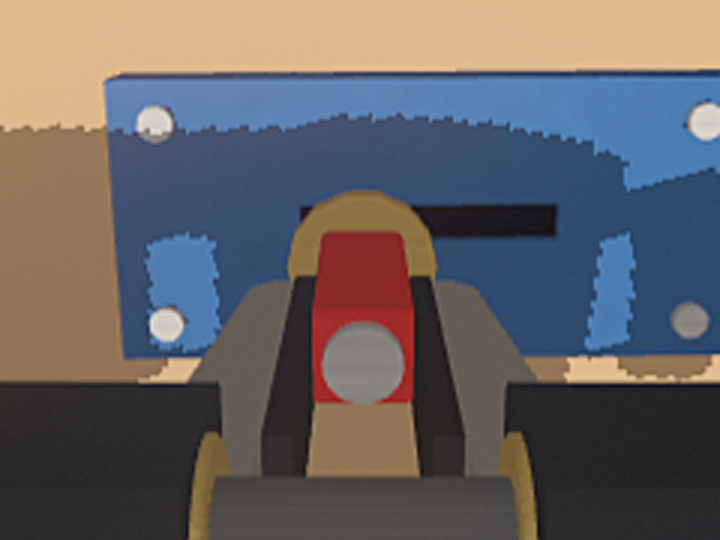

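move_arm:
  rows:
    - [0, 0, 0, 0.5, 0, 0, 10]
    - [0, 0, 0, 0.5, 0, 0, 10]
    - [0, 0, 0, 0.5, 0, 0, 10]

```text
clock: 23.32
position: [0.4835, -0.1726, 0.0729]
ee_rot: [0.563, 0.427, -0.563, 0.428]
force: [-1.5, 0.1, 10.5]
opening: 0.195
```

The force fell after the peak and then rose again at the hard stop, so the punch has fired. Lifting now.

move_arm:
  rows:
    - [0, 0, 0, -3, 0, 0, 10]
    - [0, 0, 0, -8, 0, 0, 10]
    - [0, 0, 0, -15, 0, 0, 10]
    - [0, 0, 0, -25, 0, 0, 10]
    - [0, 0, 0, -45, 0, 0, 10]
    - [0, 0, 0, -70, 0, 0, 10]
    - [0, 0, 0, -90, 0, 0, 10]
    - [0, 0, 0, -98, 0, 0, 10]
    - [0, 0, 0, -98, 0, 0, 10]
    - [0, 0, 0, -98, 0, 0, 10]

```text
clock: 24.58
position: [0.4825, -0.1722, 0.1695]
ee_rot: [-0.563, -0.428, 0.564, -0.427]
force: [0.6, -0.4, -1.6]
opening: 0.196
```

Run:
```python
from h import *
s=robot.sense(); p=s["position"]; print(p,s["force"])
e=cam("scene"); cv2.imwrite("pics/s10.png",cv2.resize(e["frame"][120:290,100:240],None,fx=5,fy=3.5,interpolation=cv2.INTER_CUBIC)[:,:,::-1])
print(proj(e,[[p[0],p[1],z] for z in(p[2]-.0795,p[2]-.0245)]))
rel([.525,.1873,.17],np.arctan2(.1113,.9938))
```

```text
[ 0.4825434  -0.17224889  0.16947712] [ 0.55614277 -0.41292945 -1.60444331]
[[163.44228011 208.71070807]
 [159.59640749 182.96478525]]
clock 24.62 row: [-22.0, -0.02, 0.08, -0.44, -55.88, -357.71]
```

View pics/s10.png

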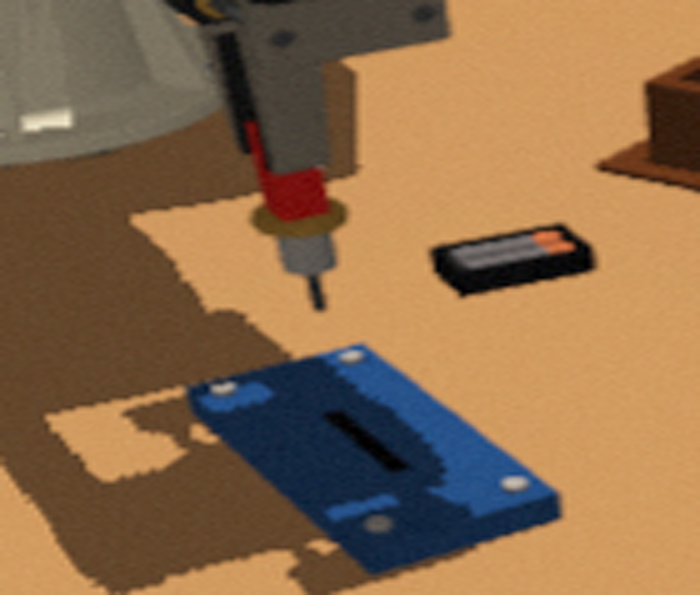

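move_arm:
  rows:
    - [-4, 0, 0, 0, -10, -50, 10]
    - [-8, 0, 0, 0, -18, -110, 10]
    - [-12, 0, 0, 0, -28, -170, 10]
    - [-16, 0, 0, 0, -36, -230, 10]
    - [-20, 0, 0, 0, -45, -290, 10]
    - [-22, 0, 0, 0, -52, -330, 10]
    - [-22, 0, 0, 0, -55, -350, 10]
    - [-22, 0, 0, 0, -56, -357.5, 10]
    - [-22, 0, 0, 0, -56, -357.5, 10]
    - [-22, 0, 0, 0, -56, -357.5, 10]

```text
clock: 25.88
position: [0.5253, 0.1856, 0.1702]
ee_rot: [0.471, 0.527, -0.472, 0.527]
force: [-0.2, -0.0, -2.2]
opening: 0.196
```

Run:
```python
from h import *
s=robot.sense(); p=s["position"]; print(p,s["force"])
rel([.525,.1873,.17],np.arctan2(.1113,.9938))
e=cam("scene"); cv2.imwrite("pics/s11.png",cv2.resize(e["frame"][60:200,250:350],None,fx=5,fy=4.2,interpolation=cv2.INTER_CUBIC)[:,:,::-1])
print(proj(e,[[p[0],p[1],z] for z in(p[2]-.0795,p[2]-.0245)]))
d=cam("wrist"); cv2.imwrite("pics/w11.png",cv2.resize(d["frame"][140:320,160:400],None,fx=3,fy=3,interpolation=cv2.INTER_CUBIC)[:,:,::-1])
```

```text
[0.52530135 0.18564759 0.17019449] [-0.18452914 -0.01585387 -2.18398442]
clock 25.88 row: [-0.07, 0.02, 0.02, 0.19, -0.12, -1.68]
[[300.07654565 148.15561659]
 [300.80364803 125.72667214]]
```

View pics/s11.png

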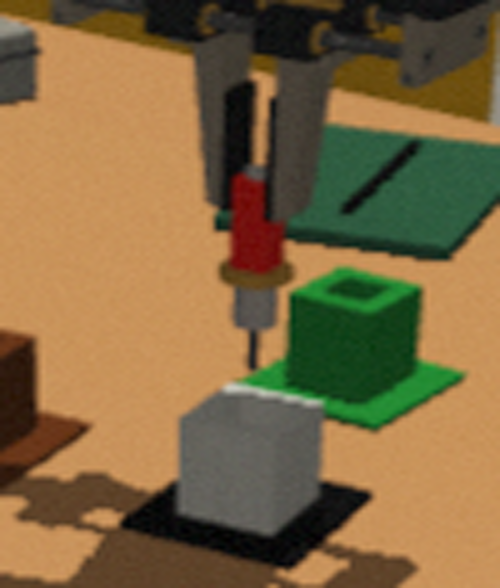

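View pics/w11.png

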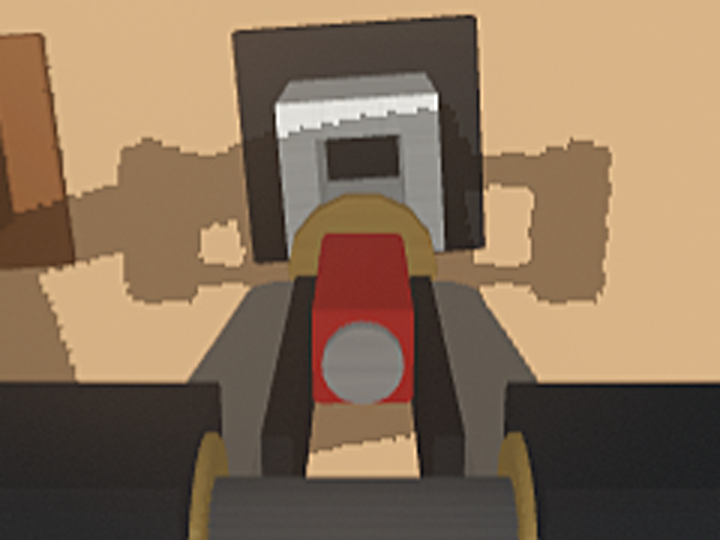

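move_arm:
  rows:
    - [0, 0, 0, 10, 0, -1.5, 10]
    - [0, 0, 0, 20, 0, -1.5, 10]
    - [0, 0, 0, 28, 0, -1.5, 10]
    - [0, 0, 0, 36, 0, -1.5, 10]
    - [0, 0, 0, 44, 0, -1.5, 10]
    - [0, 0, 0, 52, 0, -1.5, 10]
    - [0, 0, 0, 60, 0, -1.5, 10]
    - [0, 0, 0, 66, 0, -1.5, 10]
    - [0, 0, 0, 70, 0, -1.5, 10]
    - [0, 0, 0, 70, 0, -1.5, 10]

```text
clock: 27.22
position: [0.5251, 0.1883, 0.1001]
ee_rot: [0.471, 0.527, -0.471, 0.527]
force: [-0.5, 0.8, -1.7]
opening: 0.195
```

Run:
```python
from h import *
s=robot.sense(); p=s["position"]; print(p,s["force"],s["moment"])
e=cam("scene"); cv2.imwrite("pics/s12.png",cv2.resize(e["frame"][60:200,250:350],None,fx=5,fy=4.2,interpolation=cv2.INTER_CUBIC)[:,:,::-1])
```

```text
[0.52511015 0.18833854 0.10005364] [-0.47277893  0.80092981 -1.72887575] [-0.05215777  0.03651756  0.01727431]
```

View pics/s12.png

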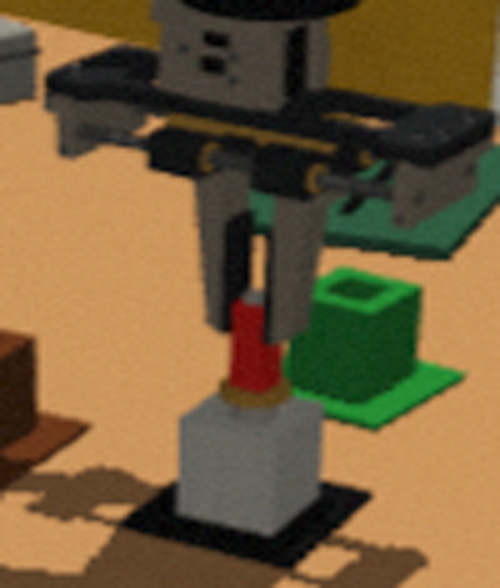

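move_arm:
  rows:
    - [0, 0, 0, 4, 0, 0.7, 10]
    - [0, 0, 0, 7, 0, 0.7, 10]
    - [0, 0, 0, 8, 0, 0.7, 10]
    - [0, 0, 0, 8, 0, 0.7, 10]

```text
clock: 27.78
position: [0.5253, 0.1877, 0.0922]
ee_rot: [0.471, 0.527, -0.471, 0.527]
force: [0.8, -0.1, -2.0]
opening: 0.19
```

move_arm:
  rows:
    - [0, 0, 0, 1, 0, 0, 10]
    - [0, 0, 0, 1, 0, 0, 10]
    - [0, 0, 0, 1, 0, 0, 10]

```text
clock: 28.15
position: [0.5254, 0.1877, 0.0913]
ee_rot: [0.471, 0.527, -0.471, 0.527]
force: [-0.1, -0.8, -1.9]
opening: 0.198
```

move_arm:
  rows:
    - [0, 0, 0, 1, 0, 0, 10]
    - [0, 0, 0, 1, 0, 0, 10]
    - [0, 0, 0, 1, 0, 0, 10]

```text
clock: 28.52
position: [0.5254, 0.1877, 0.0905]
ee_rot: [0.471, 0.527, -0.471, 0.527]
force: [-0.9, 0.6, 2.1]
opening: 0.189
```

Seated: the reading went from −1.9 to +2.1 N. Releasing.

move_arm:
  rows:
    - [0, 0, 0, 0, 0, 0, 20]
    - [0, 0, 0, 0, 0, 0, 24]
    - [0, 0, 0, 0, 0, 0, 30]
    - [0, 0, 0, 0, 0, 0, 40]
    - [0, 0, 0, 0, 0, 0, 45]
    - [0, 0, 0, 0, 0, 0, 45]
    - [0, 0, 0, 0, 0, 0, 45]

```text
clock: 29.4
position: [0.5253, 0.1877, 0.0903]
ee_rot: [0.471, 0.527, -0.471, 0.527]
force: [-0.2, 0.2, -0.4]
opening: 0.489
```

move_arm:
  rows:
    - [0, 0, 0, -5, 0, 0, 45]
    - [0, 0, 0, -20, 0, 0, 50]
    - [0, 0, 0, -45, 0, 0, 60]
    - [0, 0, 0, -80, 0, 0, 70]
    - [0, 0, 0, -110, 0, 0, 80]
    - [0, 0, 0, -135, 0, 0, 90]
    - [0, 0, 0, -140, 0, 0, 90]
    - [0, 0, 0, -140, 0, 0, 90]
    - [0, 0, 0, -140, 0, 0, 90]

```text
clock: 30.52
position: [0.5247, 0.1875, 0.2293]
ee_rot: [0.471, 0.527, -0.472, 0.527]
force: [-0.1, -0.1, 0.3]
opening: 0.982
```

Run:
```python
from h import *
s=robot.sense(); p=s["position"]; print(p,s["force"],s["clock"])
d=cam("wrist")
e=cam("scene")
a=cv2.resize(e["frame"][110:200,265:340],(400,480),interpolation=cv2.INTER_CUBIC); b=cv2.resize(d["frame"][130:230,235:330],(400,480),interpolation=cv2.INTER_CUBIC)
cv2.imwrite("pics/f.png",np.hstack([a,b])[:,:,::-1]); cv2.imwrite("pics/sf.png",e["frame"][:,:,::-1])
print(proj(e,[[.525,.1875,z] for z in(.066,.125)]),proj(d,[[.5245,.1875,z] for z in(.072,.125)]))
```

```text
[0.52465876 0.18747139 0.22925064] [-0.12627865 -0.08656424  0.28079808] 30.525
[[300.14858484 157.50381759]
 [300.92105861 134.00518654]] [[281.90632711 191.1823622 ]
 [282.03510617 202.08033015]]
```

View pics/f.png

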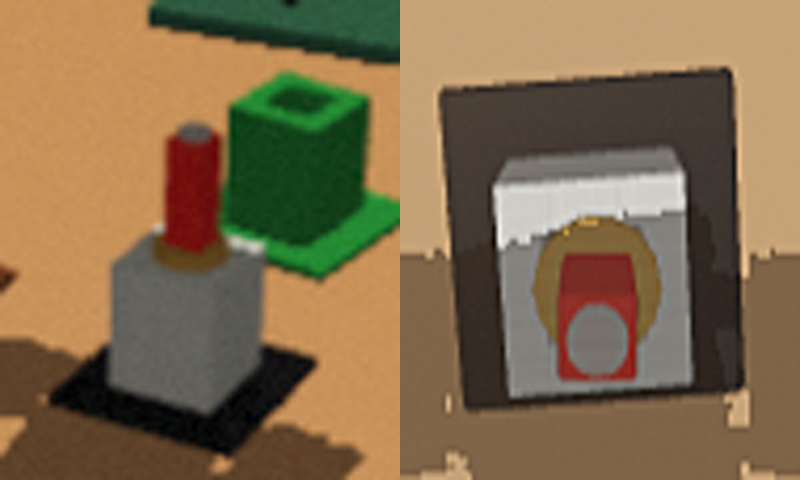

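View pics/sf.png

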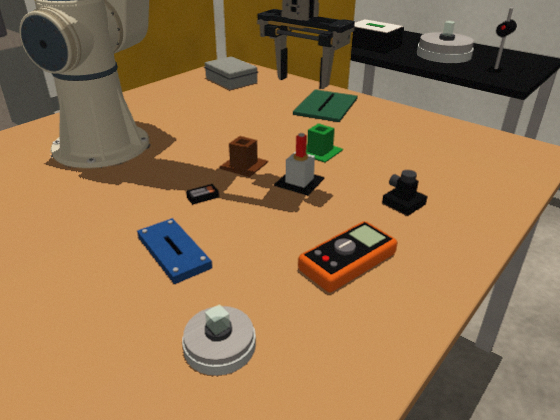

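```bash
python3 -c "
from cell import robot
print(robot.finish_job())"
```

```text
the job is handed in; nothing more can be done
None
```

I fired the punch once in the hidden groove, put it back in its stand and released it. I handed the job in at about 30.6 s of the 72 s; the system gives no verdict.

- **Finding the groove:** I slid the tip along the slot under about 3 to 4 N. The push vanished roughly 20 mm from the slot's middle, towards the jig's −x end. I felt the far groove wall but never the near one. The floor there was about 7 mm lower, so I took it as the groove.
- **Firing:** I pressed down in 0.5 mm steps. The force on the ram peaked at about 13 N, fell to about 7 N, then rose slightly at the hard stop, to about 13 N. I stopped there and lifted.
- **Final pictures:** The punch stands upright in the aluminium tube with its flange on the rim, in the same image position as at the start (scene pixel about 301, 135). The gripper is open and well clear, with a force reading near zero. No bystander has visibly moved.

Two checks disagreed:
- **Fingertip position:** The pictures put the fingertips about 25 mm further up the grip than the 17 mm fingertip offset implies. The grip held, so I did not change it.
- **Press depth:** From first contact to the end of the press I measured about 13.5 mm, against the stated 12.5 mm stop. The punch may have slipped about 1 mm in the fingers, but the pictures did not show it.

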